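Clamp the menu card and hold a spring clip open over its edge

TASK

The little menu card stands loose in its stand. Turn the knob on the stand clockwise (seen from above) as far as it will go, so that the card is clamped upright; then pick up the wooden spring clip by its handles, squeeze its jaws wide open and bring it over the card's left-hand side edge, about half-way up the part that shows, with the card between the open jaws and the clip touching neither card nor stand. Finish like that, still squeezing and holding the clip there for a colleague to slip tonight's price sheet in, and leave the other things on the bar alone.

Things in the scene. Friction and masses are not known exactly. Their poses are not given: they have to be found in the camera images.
- stand: dark wooden card stand, fixed; base plate 125 (x) x 130 (y) x 18 mm high. Origin on the worktop below the slot's middle, 50 mm from the plate's rear edge; x to the back, y along the slot to the left. Slot between a rear fence (front face x = +30 mm, top z = 42, y -55 to +55 mm) and a sliding clamp jaw (top z = 41, y -45 to +45 mm). Knob axis at x = -45 mm, y = 0
- knob_grip (a point): on the vertical axis of the steel cam knob, 73 mm above the worktop, in its upright grip bar (12 mm thick, 42 long, from 52 to 84 mm above the worktop; below it a collar 28 mm across). Turns with the knob: y along the bar, x across it, z up. Turning takes about 0.12 N m, a little more when the jaw meets the card; it stays where it is left
- cam_knob (a joint): angle of the cam knob, rad: 0 = jaw fully back, grows clockwise seen from above, 1.4 = end stop, card clamped. It starts anywhere from 0 to 0.35.
- menu_card: stiff white menu card, 5 mm thick (x) x 150 wide (y) x 85 high (z), 70 g, loose in the slot with some 2 mm of play each side until clamped against the fence; foot 18 mm, top 103 mm above the worktop; overhangs the plate by 10 mm at either side. Origin: centre of its lower edge; y to the left, z up
- card_edge (a point): point on the card's left-hand side edge, mid-thickness, 55 mm above the card's foot (73 mm above the worktop), about half-way up the part that shows. Axes as the card's: y points out of the edge.
- clip: light wooden spring clip like a big clothes-peg, about 50 g, 100 mm long, lying on its side, 26 mm high. Origin on the worktop under the pivot; x to the jaws (lips end at +53 mm), z up. Handles reach to x = -46 mm, 43 mm over their ends when shut; squeezed to the stop (3 N rising to 11 N) they are parallel, 23 mm over the outsides, and the jaws gape 22 mm. Opens evenly about its x axis
- clip_grip (a point): point midway between the handles, 30 mm behind the pivot, half-way up the clip as it lies (13 mm); axes as the clip's. Squeeze along y here.
- clip_mouth (a point): point midway between the jaws, 36 mm ahead of the pivot (17 mm inside the lips), 66 mm ahead of clip_grip, half-way up the clip as it lies; axes as the clip's. The card's edge belongs here.
- clip_arm_a (a joint): opening of the clip's left arm (+y side), rad: 0 = shut, 0.22 = squeezed to the stop.
- clip_arm_b (a joint): opening of the clip's right arm (-y side), rad: 0 = shut, 0.22 = squeezed to the stop.
- matchbox: red matchbox 50 x 63 x 18 mm lying in front of the stand, bystander; origin at the centre of its underside.
- bottle_opener: flat bottle opener with wooden handle, 91 x 137 x 8 mm, lying behind and left of the stand, bystander; origin at the centre of its underside.
- tumbler: glass tumbler, 70 mm across, 87 mm high, standing on a wooden coaster (9 mm) to the right, bystander; origin at the centre of its underside.
- jigger: small steel jigger, 37 mm across, 68 mm high, behind and right of the stand, bystander; origin at the centre of its underside.
- bitters: small bottle with a black cap, 39 mm across, 100 mm high, behind and left of the stand, bystander; origin at the centre of its underside.

How it is judged:
By the outcome, as a careful person would: the job done as asked, in the order asked, and still so for the second after the job is handed in, while the arm keeps its last pose, push and grip.
It also fails if it takes over 51 s, if anything falls off the work surface, if the arm or the gripper's body presses on something with over 40 N, if the wrist force passes 120 N, or if a joint passes its speed limit or range.

ROBOT

A 6-joint arm with a two-finger parallel gripper is mounted at the origin on a cart in front of the work surface, level with it; the furniture and walls round the work are solid. World frame = base frame: x ahead of the robot, y to its left, z up, the work surface at z = 0. Lengths are in mm, angles in rad, forces in N, time in s.
With the tool pointing down it reaches from about 350 to 850 mm from the base axis. Payload 8.1 kg.
Tool frame: the origin (TCP) lies midway between the tips of the shut fingers; the grasp point (between the pads) lies 19 mm behind it; z points along the fingers, y is the line along which they close (so a half turn about z gives the same grasp; the last joint's range is limited). The gripper opens to 93 mm and grips with 3 to 60 N. Pads are 15 mm wide; open, the fingers measure 128 mm over their backs; the gripper's body (75 mm by 188 mm) begins 65 mm behind the grasp point.
Start: joints at [1.262, 0.13, 1.488, -0, 1.523, -0.085], TCP at [133.139, 585.046, 218.635] pointing down, gripper open.
Joint ranges: [-2.96, 2.96], [-0.89, 2.26], [0.02, 2.5], [-1.34, 4.48], [0, 2.73], [-2.66, 2.66]. Speed limits (rad/s): [2.39, 2.39, 2.79, 3.14, 3.14, 3.14].

INTERFACE

Orientations are given as a 3x3 rotation matrix whose columns are the frame's x, y, z axes.
In Python, from rig import state, camera, hand_in gives the robot as it stands.
- The arm moves only by the tool apply_moves, never from a script. Its argument "moves" is a list of rows, each a list of 5 numbers: the opening, from -1 (shut) to 1 (fully open), so that 0 is half open, then the shift along the tool's x, y, z in mm, then the turn about the tool's z in degrees. In form: [[hand, dx, dy, dz, twist], ...]. A call has 1 to 20 rows; each row is the pose to reach, as a shift and turn from the pose commanded when the call began, along the tool's axes at that moment; what a row does not reach only later rows make up. A row lasts 1/8 s, in which the tool goes at most 62.5 mm and 10.7 degrees, less where a joint would pass 70% of its speed; a pose out of reach is approached as far as the arm can. A call with a gripper value outside its range is refused whole. The fingers move at their own pace and stop on an object; "force" is the grip in N (left out, the last holds). Time passes only in rows, so rows that repeat a pose let the fingers close. It gives the time, the measured TCP pose, the force, the opening and the grip force at its end, in the units of the state.
- state(): the state, without advancing time (a new reading comes with each control period).
- camera(name): name is "scene" or "top" or "wrist"; returns a dict with "frame" (420x560x3 uint8, red, green, blue), "range_z" (420x560 float32, mm along the optical axis (not along the pixel's ray), 0 where there is no reading), "fx", "fy", "cx", "cy" (pixels), "pose" (4x4, takes a point from camera to world coordinates); the wrist camera has in their place "hand_eye" (4x4, takes a point from camera to tool coordinates, whose origin is the TCP and whose axes are the flange's). Camera axes: x right, y down, z forward; pixel columns grow to the right and rows downward; lengths in mm; the calibration is good to about 2 mm. A picture is of the moment at which its call begins: read the wrist's pose just before it.
- hand_in(): hands the job in; it is judged then, once.
The state is a dict: "clock": time; "joints": joint angles; "qvel": joint speeds; "joint_torque": joint torques, N m; "eef_pos": TCP position; "orientation": TCP orientation; "contact_force": force on the tool from outside, world axes, zero at the start; "ft_torque": the same for the moment, N m; "finger_gap": opening from 0.0 (shut) to 1.0 (fully open); "grasp_force": force on a finger pad.
Only numpy, scipy, OpenCV 4.12 (cv2) and the standard library are available. Lean on these libraries where they do the work, as an engineer would, in place of code of your own. Each camera call takes 0.05 s, during which the arm holds its last target. There are 200 camera calls.

## Working session

There is one attempt and no reset: what is moved stays moved. The work goes in short steps, Python scripts to look and compute and a tool call to move; the robot and the scene stay as the last step left them, time stands still between calls to the robot, and variables do not carry over. Pictures are saved under pics/ and viewed, at most 10 in all, crops included, and the job is handed in when it is done.

Besides the shell and the picture viewer there is one more tool, called after "Request:" as a command line: name --pt "numbers of a row" for each row, then --argument value for the rest. apply_moves: Moves the arm, as the interface text tells. Its arguments: {"type":"object","properties":{"moves":{"type":"array"},"force":{"type":"number"}},"required":["moves"]}

```bash
mkdir -p pics; ls
python3 - <<'E'
from rig import state,camera
import cv2,numpy as np
s=state();print(s)
for n in("top","scene"):
    c=camera(n);cv2.imwrite(f"pics/{n}0.png",c["frame"][:,:,::-1]);np.savez(f"{n}0.npz",**c)
    print(n,c["fx"],c["cx"],c["cy"],c["pose"].round(3))
E
```

```text
pics
{'clock': 0.0, 'joints': array([ 1.26159630e+00,  1.31158591e-01,  1.48927510e+00,  9.02881255e-06,
        1.52299437e+00, -8.54219636e-02]), 'qvel': array([ 6.26189385e-04,  3.97336735e-04, -5.77959490e-04, -1.35745231e-03,
       -4.56972870e-05, -3.35671461e-04]), 'joint_torque': array([-1.97174755e-03, -5.59823048e+01, -4.91766465e+01,  7.65286759e-02,
        3.49283824e-02, -1.99185370e-04]), 'eef_pos': array([132.96330903, 584.49939305, 217.59128381]), 'orientation': array([[-9.75065857e-01,  2.21914969e-01, -5.67099328e-04],
       [ 2.21915631e-01,  9.75064308e-01, -1.74562345e-03],
       [ 1.65578341e-04, -1.82794603e-03, -9.99998316e-01]]), 'contact_force': array([0.00752458, 0.29455089, 0.15306433]), 'ft_torque': array([-0.0042971 ,  0.01835525, -0.02253733]), 'grasp_force': 0.0, 'finger_gap': 1.001626645907021}
top 446.54695979348 280.48435904579907 204.11186795799236 [[ 3.300000e-02 -9.700000e-01  2.410000e-01  2.745040e+02]
 [-9.990000e-01 -3.100000e-02  1.000000e-02  4.001300e+01]
 [-2.000000e-03 -2.410000e-01 -9.710000e-01  1.100868e+03]
 [ 0.000000e+00  0.000000e+00  0.000000e+00  1.000000e+00]]
scene 478.0415593792509 281.8865976527449 215.19347571361544 [[-9.100000e-01 -2.210000e-01  3.520000e-01  2.726300e+01]
 [-4.150000e-01  5.110000e-01 -7.520000e-01  1.079449e+03]
 [-1.400000e-02 -8.300000e-01 -5.570000e-01  8.657300e+02]
 [ 0.000000e+00  0.000000e+00  0.000000e+00  1.000000e+00]]
```

View pics/top0.png

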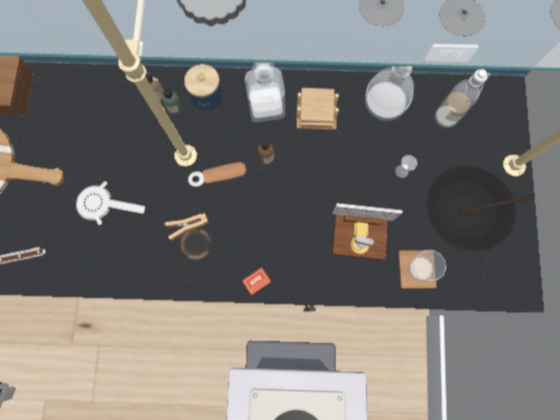

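View pics/scene0.png

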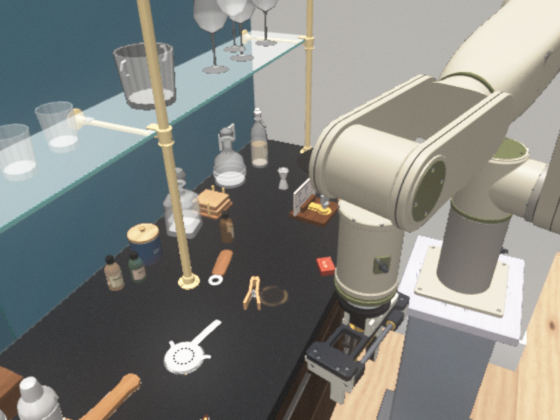

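```bash
cat > h.py <<'E'
import numpy as np,cv2
def ray(c,u,v,z,T=None):
    T=c["pose"] if T is None else T
    d=T[:3,:3]@np.array([(u-c["cx"])/c["fx"],(v-c["cy"])/c["fy"],1.]);o=T[:3,3]
    return (o+d*(z-o[2])/d[2]).round(1)
def pt(c,u,v,T=None):
    T=c["pose"] if T is None else T
    r=c["range_z"][int(v),int(u)]
    return (T[:3,:3]@np.array([(u-c["cx"])/c["fx"]*r,(v-c["cy"])/c["fy"]*r,r])+T[:3,3]).round(1)
E
python3 - <<'E'
from h import *
c=np.load("top0.npz")
for n,u,v in [("clip",187,224),("stand",350,250),("card top",367,207),("cardL",336,206),("cardR",400,211),("knob",362,240),("post",185,155),("shelf",300,64),("matchbox",256,281)]:print(n,pt(c,u,v),ray(c,u,v,0))
f=c["frame"][:,:,::-1]
a=cv2.resize(f[180:280,310:450],(560,400),interpolation=cv2.INTER_CUBIC)
b=cv2.resize(f[195:265,150:220],(400,400),interpolation=cv2.INTER_CUBIC)
cv2.imwrite("pics/crop.png",np.hstack([a,b])[:, :800] if 0 else cv2.resize(np.hstack([a,b]),(800,333)))
E
```

```text
clip [484.2 279.3  22.7] [488.6 284.3   0. ]
stand [ 433.4 -121.8   19.6] [ 436.3 -124.7    0. ]
card top [ 548.3 -169.1   -4.2] [ 547.3 -168.3    0. ]
cardL [522.7 -78.   99.5] [547.4 -89.8   0. ]
cardR [ 513.9 -223.3  106.6] [ 539.6 -251.6    0. ]
knob [ 447.7 -139.6   85.3] [ 462.3 -154.7    0. ]
post [660.7 297.5  30.7] [671.8 304.8   0. ]
shelf [931.1  11.2  26. ] [947.   10.5   0. ]
matchbox [351.5 103.3  19.5] [352.9 104.4   0. ]
```

View pics/crop.png

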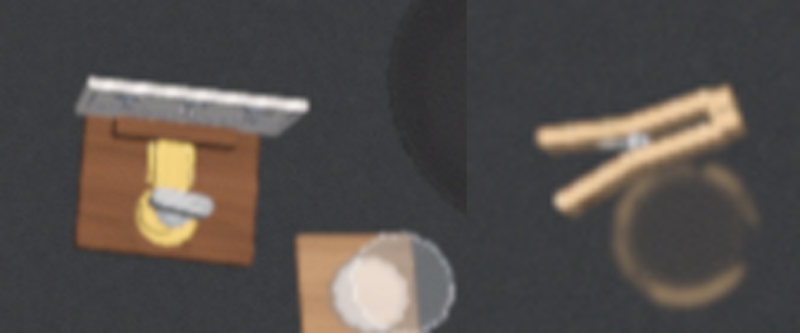

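```bash
cat >> h.py <<'E'
def goal(s,x,y,z,ang=None):
    R=np.array(s["orientation"]);d=R.T@(np.array([x,y,z])-s["eef_pos"])
    a=np.degrees(np.arctan2(R[1,1],R[0,1])); tw=0 if ang is None else (a-ang+90)%180-90
    return d.round(1),round(tw,1),"ang now",round(a,1)
E
python3 - <<'E'
from h import *
from rig import state
s=state()
print(goal(s,390,230,220,30),goal(s,447,-143,205,-14))
c=np.load("top0.npz")
# bar & clip in colour
for u,v in [(348,196),(352,237),(354,240),(360,238),(370,242),(372,242)]:print(pt(c,u,v))
E
```

```text
(array([-329.3, -288.7,   -1.9]), np.float64(47.2), 'ang now', np.float64(77.2)) (array([-467.7, -639.7,   13.6]), np.float64(-88.8), 'ang now', np.float64(77.2))
[ 574.3 -120.1    1.1]
[ 466.6 -127.7   14. ]
[ 451.2 -125.    61.6]
[ 452.6 -135.4   83.6]
[ 443.9 -158.2   84. ]
[ 444.  -162.6   84.5]
```

Request:
apply_moves --pt "-0.2 -60 -50 0 8" --pt "-0.2 -115 -100 0 16" --pt "-0.2 -165 -145 0 24" --pt "-0.2 -215 -190 0 32" --pt "-0.2 -265 -235 0 40" --pt "-0.2 -315 -280 0 48" --pt "-0.2 -345 -330 0 56" --pt "-0.2 -370 -385 0 64" --pt "-0.2 -395 -440 5 72" --pt "-0.2 -420 -495 5 80" --pt "-0.2 -440 -550 10 88" --pt "-0.2 -455 -600 13 91" --pt "-0.2 -468 -640 13 91" --pt "-0.2 -468 -640 13 91" --pt "-0.2 -468 -640 13 91" --pt "-0.2 -468 -640 13 91"

```text
clock: 2.1
eef_pos: [447.4, -141.5, 205.5]
orientation: [[0.237, 0.971, -0.0], [0.971, -0.237, 0.0], [0.0, -0.0, -1.0]]
contact_force: [-0.1, -0.3, -0.0]
finger_gap: 0.4
grasp_force: 0.0
```

```bash
cat > look.py <<'E'
from h import *
from rig import state,camera
import sys
s=state();c=camera("wrist");T=np.eye(4);T[:3,:3]=s["orientation"];T[:3,3]=s["eef_pos"];T=T@c["hand_eye"]
np.savez(sys.argv[1]+".npz",T=T,**c);cv2.imwrite(f"pics/{sys.argv[1]}.png",c["frame"][:,:,::-1])
print(s["clock"],s["eef_pos"].round(1),T[:3].round(2),s["joints"].round(2),s["finger_gap"],s["grasp_force"],s["contact_force"].round(1))
E
python3 look.py w1
```

```text
2.1 [ 447.4 -141.5  205.5] [[ 9.7000e-01 -2.3000e-01 -7.0000e-02  4.6690e+02]
 [-2.4000e-01 -9.3000e-01 -2.9000e-01 -6.0810e+01]
 [ 0.0000e+00  2.9000e-01 -9.6000e-01  3.7167e+02]] [-0.42 -0.22  1.86  0.    1.51 -0.18] 0.39965884771135923 0.0 [-0.1 -0.3 -0. ]
```

View pics/w1.png

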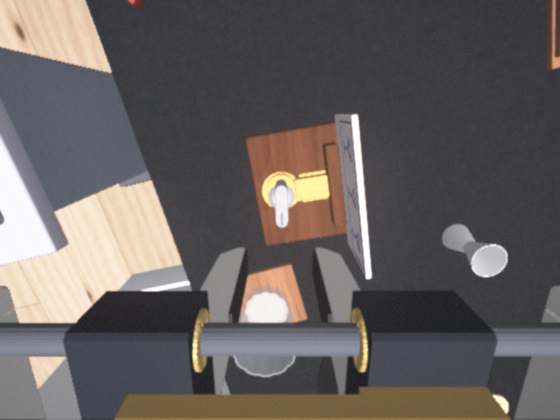

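```bash
cat > fit.py <<'E'
from h import *
def cloud(c,T):
    v,u=np.mgrid[0:420,0:560];r=c["range_z"].astype(float)
    P=np.stack([(u-c["cx"])/c["fx"]*r,(v-c["cy"])/c["fy"]*r,r],-1)@T[:3,:3].T+T[:3,3]
    P[r==0]=-999
    return P
def fitbox(P,m):
    k=max(cv2.connectedComponentsWithStats(m.astype(np.uint8))[2][1:,4])
    n,l,st,_=cv2.connectedComponentsWithStats(m.astype(np.uint8));i=1+np.argmax(st[1:,4])
    return P[l==i], st[i]
E
python3 - <<'E'
from fit import *
c=np.load("w1.npz");P=cloud(c,c["T"])
box=np.zeros((420,560),bool);box[160:250,255:310]=1
Q,_=fitbox(P,box&(P[...,2]>78)&(P[...,2]<92))
(r:=cv2.minAreaRect(Q[:,:2].astype(np.float32)));print("bar",r,np.median(Q[:,2]),cv2.fitLine(Q[:,:2].astype(np.float32),2,0,.01,.01).ravel(),len(Q))
box[:]=0;box[100:290,325:385]=1
Q,_=fitbox(P,box&(P[...,2]>98)&(P[...,2]<112)&(c["frame"].min(2)>200))
print("card",cv2.minAreaRect(Q[:,:2].astype(np.float32)),np.median(Q[:,2]),len(Q))
for u,v in[(353,117),(368,277)]:print(ray(c,u,v,103,c["T"]))
for u,v in[(282,184),(283,226)]:print(ray(c,u,v,84,c["T"]))
for u,v in[(248,138),(337,123),(265,245)]:print("base",ray(c,u,v,18,c["T"]))
E
```

```text
bar ((448.2059631347656, -143.4296875), (41.50392532348633, 11.500943183898926), 76.54689025878906) 84.04435698042232 [ 2.2447409e-01  9.7448003e-01  4.4845847e+02 -1.4256145e+02] 521
card ((518.8997192382812, -151.65420532226562), (149.97579956054688, 5.309389591217041), 85.38192749023438) 103.11477557091303 935
[523.9 -78.5 103. ]
[ 512.8 -224.8  103. ]
[ 454.3 -122.7   84. ]
[ 445.5 -162.8   84. ]
base [427.5 -78.6  18. ]
base [524.3 -86.1  18. ]
base [ 413.9 -204.7   18. ]
```

Request:
apply_moves --pt "-0.2 -2 1 40 0" --pt "-0.2 -2 1 90 0" --pt "-0.2 -2 1 130 0" --pt "-0.2 -2 1 149 0" --pt "-0.2 -2 1 149 0" --pt "-0.8 -2 1 149 0" --pt "-1 -2 1 149 0" --pt "-1 -2 1 149 0" --pt "-1 -2 1 149 0" --force 40

```text
clock: 3.28
eef_pos: [448.1, -145.1, 57.7]
orientation: [[0.239, 0.971, 0.0], [0.971, -0.239, -0.0], [-0.0, 0.0, -1.0]]
contact_force: [-4.1, 1.8, 6.6]
finger_gap: 0.126
grasp_force: 39.9
```

Request:
apply_moves --pt "-1 0 0 0 8" --pt "-1 0 0 0 16" --pt "-1 0 0 0 24" --pt "-1 0 0 0 32" --pt "-1 0 0 0 40" --pt "-1 0 0 0 48" --pt "-1 0 0 0 54" --pt "-1 0 0 0 60" --pt "-1 0 0 0 64" --pt "-1 0 0 0 66" --pt "-1 0 0 0 66"

```text
clock: 4.65
eef_pos: [447.7, -144.7, 57.7]
orientation: [[0.984, 0.176, -0.001], [0.176, -0.984, 0.001], [-0.001, -0.001, -1.0]]
contact_force: [-6.3, 3.4, 11.2]
finger_gap: 0.127
grasp_force: 39.9
```

```bash
python3 -c "
from rig import state
s=state();print(s['ft_torque'],s['contact_force'],s['joints'].round(3))"
```

```text
[ 7.13717647e-01  1.32854140e+00 -1.04660117e-03] [-6.33651402  3.36882298 11.18325629] [-0.422 -0.079  2.006  0.     1.215  0.972]
```

Request:
apply_moves --pt "-1 0 0 0 2" --pt "-1 0 0 0 4" --pt "-1 0 0 0 6" --pt "-1 0 0 0 8" --pt "-1 0 0 0 9" --pt "-1 0 0 0 9"

```text
clock: 5.4
eef_pos: [447.7, -144.7, 57.7]
orientation: [[1.0, 0.021, -0.001], [0.021, -1.0, 0.0], [-0.001, -0.0, -1.0]]
contact_force: [-6.2, 3.6, 11.0]
finger_gap: 0.131
grasp_force: 41.6
```

```bash
python3 -c "
from rig import state
s=state();print(s['ft_torque'],s['contact_force'],s['joints'].round(3),s['joint_torque'])"
```

```text
[0.69641508 1.30486464 0.7469338 ] [-6.2051061   3.58701711 11.00936188] [-0.422 -0.079  2.006  0.     1.215  1.128] [ -1.64632928 -37.55038977 -44.14041996  -0.04709459  -2.85053886
   0.91818072]
```

Request:
apply_moves --pt "-1 0 0 0 2" --pt "-1 0 0 0 2" --pt "-1 0 0 0 0" --pt "-0.2 0 0 0 0" --pt "-0.2 0 0 0 0" --pt "-0.2 0 0 0 0" --pt "-0.2 0 0 -50 0" --pt "-0.2 0 0 -100 0" --pt "-0.2 0 0 -147 0" --pt "0.3 5 -54 -147 -10" --pt "0.3 10 -108 -147 -20" --pt "0.3 15 -162 -147 -30" --pt "0.3 20 -216 -147 -40" --pt "0.3 25 -270 -147 -50" --pt "0.3 30 -324 -147 -60" --pt "0.3 35 -378 -147 -70" --pt "0.3 41 -420 -147 -80" --pt "0.3 41 -434 -147 -90" --pt "0.3 41 -434 -147 -100" --pt "0.3 41 -434 -147 -109"

```text
clock: 7.9
eef_pos: [479.8, 290.0, 203.2]
orientation: [[-0.35, 0.937, -0.001], [0.937, 0.35, -0.0], [-0.0, -0.001, -1.0]]
contact_force: [0.9, -0.4, 0.1]
finger_gap: 0.65
grasp_force: 0.0
```

Request:
apply_moves --pt "0.3 0 0 0 0" --pt "0.3 0 0 0 0"

```text
clock: 8.15
eef_pos: [480.0, 289.6, 203.6]
orientation: [[-0.341, 0.94, -0.0], [0.94, 0.341, -0.0], [-0.0, -0.0, -1.0]]
contact_force: [-0.2, -0.6, -1.1]
finger_gap: 0.65
grasp_force: 0.0
```

```bash
python3 look.py w2
python3 - <<'E'
from fit import *
from rig import camera
c=camera("top");np.savez("top1.npz",**c)
f=c["frame"][170:270,310:450,::-1];cv2.imwrite("pics/t1.png",cv2.resize(f,(560,400),interpolation=cv2.INTER_CUBIC))
P=cloud(c,c["pose"]);
box=np.zeros((420,560),bool);box[195:230,325:405]=1
Q,_=fitbox(P,box&(P[...,2]>96)&(P[...,2]<112));print("card",cv2.minAreaRect(Q[:,:2].astype(np.float32)))
box[:]=0;box[225:250,345:380]=1
Q,_=fitbox(P,box&(P[...,2]>78)&(P[...,2]<92));print("bar",cv2.minAreaRect(Q[:,:2].astype(np.float32)))
a=cv2.imread("pics/w2.png");t=cv2.imread("pics/t1.png");cv2.imwrite("pics/both.png",np.hstack([cv2.resize(a,(480,360)),cv2.resize(t[:360,:320*560//560],(320,360))]))
E
```

```text
8.15 [480.  289.6 203.6] [[ 9.4000e-01  3.3000e-01  1.0000e-01  4.5198e+02]
 [ 3.4000e-01 -9.0000e-01 -2.8000e-01  3.6779e+02]
 [ 0.0000e+00  2.9000e-01 -9.6000e-01  3.6967e+02]] [ 0.45  0.03  1.62 -0.    1.49  0.1 ] 0.6498512339850719 0.0 [-0.2 -0.6 -1.1]
card ((519.8275756835938, -152.41079711914062), (148.615478515625, 6.37273645401001), 85.72891998291016)
bar ((447.1361999511719, -145.03855895996094), (39.90556716918945, 12.678228378295898), 7.437865257263184)
```

View pics/both.png

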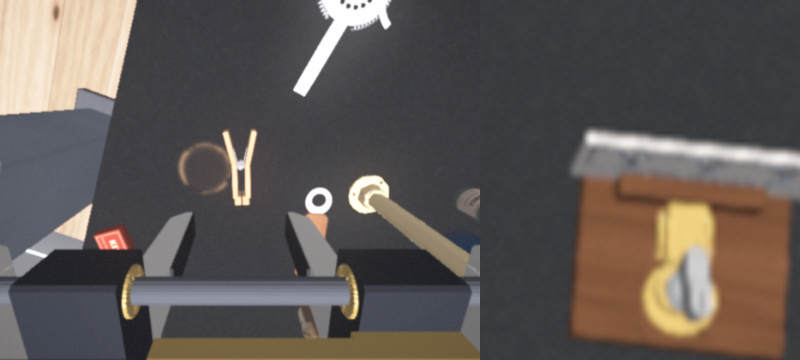

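Run:
```python
from fit import *
c=np.load("w2.npz");P=cloud(c,c["T"])
box=np.zeros((420,560),bool);box[140:250,250:310]=1
f=c["frame"].astype(int);m=box&(f[...,0]>130)&(f[...,0]-f[...,2]>25)&(P[...,2]>20)
Q,st=fitbox(P,m);print(st,np.percentile(Q[:,2],[5,50,95]))
q=Q[:,:2];
# axis by symmetry: jaw end and the handle ends
a=np.radians(-70)
for i in range(3):
    e=np.array([np.cos(a),np.sin(a)]);n=np.array([-e[1],e[0]])
    t=q@e;w=q@n
    def mid(lo,hi):
        k=(t>lo)&(t<hi);return np.array([t[k].mean(),(w[k].min()+w[k].max())/2,w[k].max()-w[k].min()])
    J=mid(t.max()-14,t.max());H=mid(t.min(),t.min()+10)
    print(np.degrees(a).round(1),J,H,t.max()-t.min())
    a+=np.arctan2(J[1]-H[1],J[0]-H[0])
tip=t.max();print("tip",tip); ax=lambda s:(e*(tip+s)+n*np.interp(tip+s,[H[0],J[0]],[H[1],J[1]]))
print("pivot",ax(-53),"grip",ax(-83),"lips",ax(0),"hend",ax(-99))
```

```text
[ 260  152   39   88 1190] [23.98015365 26.0526241  27.35641044]
-70.0 [-57.69584091 552.71704836  21.93459613] [-144.62039697  550.00680426   41.01525326] 99.66696609566948
-68.2 [-40.4771167  554.38109316  21.98979218] [-127.16990528  554.24681937   41.05856465] 98.97447544406036
-68.1 [-39.61866839 554.45086311  21.99420889] [-126.31145914  554.44601072   41.06469417] 98.94257305940695
tip -32.24282688990525
pivot [482.76938152 285.67987614] grip [471.59052849 313.51929509] lips [502.51830542 236.49674884] hend [465.62872968 328.36708804]
```

Request:
apply_moves --pt "0.3 25 0 50 -2" --pt "0.3 25 0 100 -2" --pt "0.3 25 0 150 -2" --pt "0.3 25 0 185 -2" --pt "0.3 25 0 199 -2" --pt "0.3 25 0 199 -2" --pt "0 25 0 199 -2" --pt "-0.2 25 0 199 -2" --pt "-0.4 25 0 199 -2" --pt "-1 25 0 199 -2" --pt "-1 25 0 199 -2" --pt "-1 25 0 199 -2" --pt "-1 25 0 199 -2" --pt "-1 25 0 199 -2" --force 25

```text
clock: 10.0
eef_pos: [472.6, 313.9, 6.2]
orientation: [[-0.377, 0.926, 0.002], [0.926, 0.377, 0.001], [0.0, 0.003, -1.0]]
contact_force: [-0.4, 0.1, 7.0]
finger_gap: 0.235
grasp_force: 24.8
```

Request:
apply_moves --pt "-1 0 0 -30 0" --pt "-1 0 0 -84 0" --pt "-1 -45 -7 -84 5" --pt "-1 -90 -14 -84 10" --pt "-1 -135 -21 -84 15" --pt "-1 -180 -28 -84 20" --pt "-1 -225 -35 -84 25" --pt "-1 -255 -40 -84 26.6" --pt "-1 -270 -42 -84 26.6" --pt "-1 -270 -42 -84 26.6" --pt "-1 -270 -42 -84 26.6"

```text
clock: 11.38
eef_pos: [534.1, 48.4, 88.5]
orientation: [[0.076, 0.997, -0.0], [0.997, -0.076, 0.0], [0.0, -0.0, -1.0]]
contact_force: [1.1, 0.2, -0.7]
finger_gap: 0.233
grasp_force: 24.8
```

```bash
python3 look.py w3
python3 - <<'E'
from fit import *
from rig import camera
o=[]
for n,(a,b,x,y) in {"top":(150,250,270,410),"scene":(150,250,240,380)}.items():
    c=camera(n);np.savez(n+"2.npz",**c);o.append(cv2.resize(c["frame"][a:b,x:y,::-1],(400,286),interpolation=cv2.INTER_CUBIC))
w=cv2.imread("pics/w3.png");o2=cv2.resize(w,(400,300))
cv2.imwrite("pics/m3.png",np.vstack([np.hstack(o),np.hstack([o2,cv2.resize(w[200:420,140:420],(400,300))])]))
E
```

```text
11.375 [534.1  48.4  88.5] [[ 1.0000e+00 -7.0000e-02 -2.0000e-02  5.4038e+02]
 [-8.0000e-02 -9.5000e-01 -2.9000e-01  1.3114e+02]
 [ 0.0000e+00  2.9000e-01 -9.6000e-01  2.5466e+02]] [-0.01  0.06  1.81  0.    1.27  0.07] 0.23331497776487023 24.817799627780914 [ 1.1  0.2 -0.7]
```

View pics/m3.png

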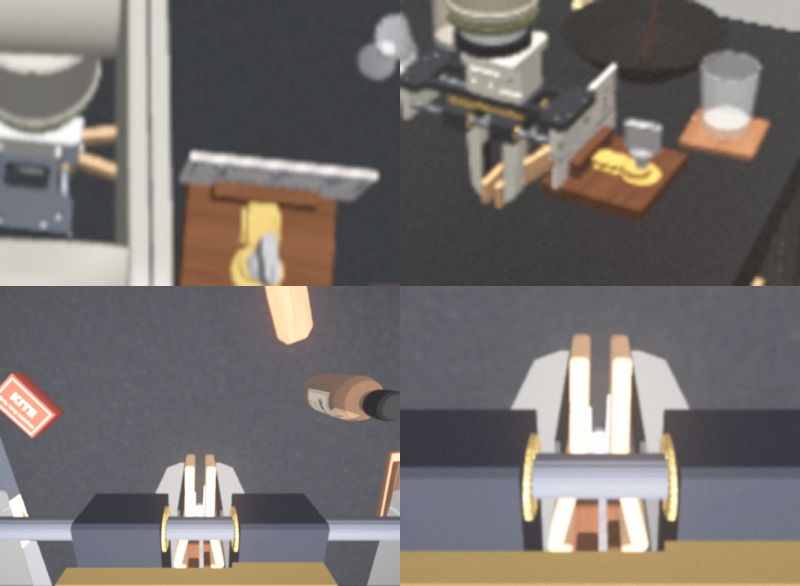

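Run:
```python
from fit import *
R=np.array([[.076,.997],[.997,-.076]]) # rows tool x,y
tcp=np.array([534.1,48.4])
c=np.load("top2.npz");P=cloud(c,c["pose"]);f=c["frame"].astype(int)
w=(f[...,0]-f[...,2]>35)&(f[...,0]>120)
b=np.zeros_like(w);b[185:218,294:315]=1
Q=P[w&b];print("n",len(Q));t=(Q[:,:2]-tcp)@R.T
up=t[:,1]>0
for k in(up,~up):print("jaw toolx",t[k,0].min().round(1),t[k,0].max().round(1),"tooly",np.percentile(t[k,1],[3,50,97]).round(1),"z",np.percentile(Q[k,2],[5,50,90,97]).round(1),k.sum())
b[:]=0;b[195:230,325:410]=1
Q,_=fitbox(P,b&(P[...,2]>96)&(P[...,2]<112));print("card",cv2.minAreaRect(Q[:,:2].astype(np.float32)))
c=np.load("w3.npz");P=cloud(c,c["T"]);f=c["frame"].astype(int)
w=(f[...,0]-f[...,2]>20)&(f[...,0]>120)
b[:]=0;b[315:350,255:310]=1
Q=P[w&b];t=(Q[:,:2]-tcp)@R.T;up=t[:,1]>0
for k in(up,~up):print("handle toolx",np.percentile(t[k,0],[2,98]).round(1),"tooly",np.percentile(t[k,1],[3,50,97]).round(1),"z",np.percentile(Q[k,2],[2,50,90,98]).round(1),k.sum())
b[:]=0;b[385:405,240:320]=1;b&=P[...,2]>60
Q=P[w&b];t=(Q[:,:2]-tcp)@R.T
if len(t):
  up=t[:,1]>0
  for k in(up,~up):print("jaw(w) toolx",np.percentile(t[k,0],[2,98]).round(1),"tooly",np.percentile(t[k,1],[3,50,97]).round(1),"z",np.percentile(Q[k,2],[2,50,98]).round(1),k.sum())
```

```text
n 142
jaw toolx -68.9 -39.6 tooly [ 5.9 13.3 47.5] z [ -1.5 101.5 109.  110. ] 75
jaw toolx -1160.8 -36.2 tooly [-101.   -16.    -8.6] z [ 96.9 108.  442.4 450.2] 67
card ((519.720947265625, -152.49481201171875), (149.13087463378906, 6.385603904724121), 85.55918884277344)
handle toolx [-102.7   31.7] tooly [ 2.6  6.4 19.9] z [ -0.5 107.5 185.  185.6] 62
handle toolx [-99.1  31.8] tooly [-22.  -11.1  -2.9] z [ -0.  107.6 185.1 185.6] 56
jaw(w) toolx [-74.9  23.9] tooly [ 0.3  5.2 15.5] z [102.8 199.8 201.7] 490
jaw(w) toolx [-74.1  23.8] tooly [-15.1  -5.3  -0.4] z [104.6 199.8 201.8] 480
```

Run:
```python
from fit import *
R=np.array([[.076,.997],[.997,-.076]]);tcp=np.array([534.1,48.4])
for n,key in(("top2","pose"),("w3","T"),("scene2","pose")):
    c=np.load(n+".npz");P=cloud(c,c[key]);f=c["frame"].astype(int)
    t=(P[...,:2]-tcp)@R.T;z=P[...,2]
    m=(f[...,0]-f[...,2]>20)&(f[...,0]>110)&(z>70)&(z<118)&(abs(t[...,1])<28)&(t[...,0]>-95)&(t[...,0]<25)
    for lo in range(-95,25,10):
        k=m&(t[...,0]>=lo)&(t[...,0]<lo+10)
        if k.sum()>3:
            y=t[k][:,1];print(n,lo,k.sum(),"y",y.min().round(1),y[y<0].max(initial=-99).round(1),y[y>0].min(initial=99).round(1),y.max().round(1),"z",np.percentile(z[k],[5,50,95]).round(1),"xmin",t[k][:,0].min().round(1))
```

```text
top2 -75 4 y -21.0 -15.5 99.0 -15.5 z [102.8 106.3 108.7] xmin -66.0
top2 -65 39 y -20.4 -10.8 8.7 15.4 z [ 93.  106.9 110.1] xmin -63.8
top2 -55 40 y -17.8 -10.0 6.0 14.2 z [ 93.8 106.5 109.8] xmin -54.6
top2 -45 31 y -15.9 -3.8 4.7 11.0 z [ 92.3 107.4 109.6] xmin -44.8
w3 -85 6 y -11.7 -11.5 8.5 19.8 z [ 90.4 105.2 107.3] xmin -82.1
w3 -75 369 y -20.9 -11.4 8.4 19.7 z [ 87.  102.  108.4] xmin -75.0
w3 -65 75 y -19.9 -11.3 9.3 18.1 z [ 95.9 106.9 108.2] xmin -64.7
w3 -55 47 y -18.4 -9.9 8.0 16.1 z [103.7 107.3 108. ] xmin -55.0
w3 -45 16 y -14.7 -13.6 12.0 13.3 z [84.9 88.2 92. ] xmin -42.2
w3 -35 20 y -13.4 -4.9 4.0 10.6 z [ 94.7 107.3 108.1] xmin -34.4
w3 -25 88 y -11.8 -5.7 3.9 10.5 z [106.  107.4 109.1] xmin -25.0
w3 -15 87 y -11.5 -4.4 3.9 10.9 z [ 91.9 107.2 113.2] xmin -14.8
w3 -5 132 y -11.0 -4.2 4.0 10.9 z [ 93.7 107.7 113. ] xmin -4.9
w3 5 289 y -12.1 -3.9 4.1 12.4 z [ 86.9 103.2 110.6] xmin 5.1
w3 15 328 y -10.6 -4.3 4.8 10.6 z [ 85.6  97.2 107.1] xmin 15.0
scene2 -85 10 y -20.4 -16.7 9.0 12.8 z [82.1 89.9 98.7] xmin -82.7
scene2 -75 18 y -20.6 -9.4 9.8 10.0 z [ 87.5 102.9 107.5] xmin -74.4
scene2 -65 20 y -21.7 -10.8 99.0 -10.8 z [ 82.2  95.  108. ] xmin -64.7
scene2 -55 19 y -19.8 -10.7 99.0 -10.7 z [ 84.5 101.9 108.7] xmin -54.6
scene2 -45 20 y -16.6 -9.2 99.0 -9.2 z [ 84.2  97.9 109.7] xmin -44.8
scene2 -35 7 y -13.5 -10.5 99.0 -10.5 z [ 85.2  96.5 105.9] xmin -34.9
scene2 -15 10 y 4.9 -99.0 4.9 11.7 z [ 96.8 100.8 108.2] xmin -14.7
scene2 -5 18 y -6.0 -5.6 4.9 16.1 z [ 89.2 105.2 110.1] xmin -4.5
scene2 5 44 y -13.2 -3.1 3.8 15.1 z [ 88.5 101.9 110.3] xmin 5.2
scene2 15 22 y -11.7 -5.1 4.4 11.5 z [ 87.9  94.9 107.9] xmin 15.0
```

Request:
apply_moves --pt "-1 0 2 10 0" --pt "-1 0 2 21 0" --pt "-1 0 2 21 0" --pt "-1 -10 2 21 0" --pt "-1 -20 2 21 0" --pt "-1 -30 2 21 0" --pt "-1 -40 2 21 0" --pt "-1 -50 2 21 0" --pt "-1 -56 2 21 0" --pt "-1 -60 2 21 0" --pt "-1 -60 2 21 0" --pt "-1 -60 2 21 0" --pt "-1 -60 2 21 0"

```text
clock: 13.15
eef_pos: [531.8, -12.4, 67.6]
orientation: [[0.077, 0.997, 0.0], [0.997, -0.077, 0.0], [0.0, 0.0, -1.0]]
contact_force: [-0.6, -0.6, -1.6]
finger_gap: 0.232
grasp_force: 24.8
```

```bash
python3 look.py w4
python3 - <<'E'
from fit import *
from rig import camera,state
s=state();R=s["orientation"][:2,:2].T;tcp=s["eef_pos"][:2];o=[]
for n in("top","scene"):
    c=camera(n);np.savez(n+"4.npz",**c)
    u,v=(335,208) if n=="top" else (300,195)
    o.append(cv2.resize(c["frame"][v-35:v+35,u-45:u+45,::-1],(400,311),interpolation=cv2.INTER_CUBIC))
w=cv2.imread("pics/w4.png")
cv2.imwrite("pics/m4.png",np.vstack([np.hstack(o),cv2.resize(w[320:420,180:380],(800,280),interpolation=cv2.INTER_CUBIC)]))
for n,key in(("top4","pose"),("w4","T"),("scene4","pose")):
    c=np.load(n+".npz");P=cloud(c,c[key]);f=c["frame"].astype(int)
    t=(P[...,:2]-tcp)@R.T;z=P[...,2]
    for nm,col in(("clip",(f[...,0]-f[...,2]>20)&(f[...,0]>110)&(z<95)),("card",(f.max(2)-f.min(2)<25)&(f[...,0]>120)&(abs(t[...,1])<9)&(z<107)&(t[...,0]<-55))):
        m=col&(z>55)&(abs(t[...,1])<28)&(t[...,0]>-90)&(t[...,0]<-45)
        for lo in range(-90,-45,10):
            k=m&(t[...,0]>=lo)&(t[...,0]<lo+10)
            if k.sum()>3:
                y=t[k][:,1];print(n,nm,lo,k.sum(),"y",y.min().round(1),y[y<0].max(initial=-99).round(1),y[y>0].min(initial=99).round(1),y.max().round(1),"z",np.percentile(z[k],[5,50,95]).round(1),"x",t[k][:,0].min().round(1),t[k][:,0].max().round(1))
E
```

```text
13.15 [531.8 -12.4  67.6] [[ 1.0000e+00 -7.0000e-02 -2.0000e-02  5.3805e+02]
 [-8.0000e-02 -9.5000e-01 -2.9000e-01  7.0430e+01]
 [ 0.0000e+00  2.9000e-01 -9.6000e-01  2.3375e+02]] [-0.12  0.07  1.83  0.    1.23 -0.04] 0.23189271909548534 24.817800521850586 [-0.6 -0.6 -1.6]
top4 clip -90 8 y -22.9 -19.5 9.3 14.9 z [74.7 85.3 89.5] x -81.3 -80.1
top4 clip -80 48 y -22.8 -4.0 8.2 17.3 z [65.5 87.  89.8] x -79.9 -70.3
top4 clip -70 42 y -21.6 -3.8 9.8 16.0 z [68.3 85.2 89.6] x -69.8 -60.2
top4 clip -60 41 y -19.0 -12.1 7.3 16.1 z [75.  86.3 89.7] x -59.4 -50.1
top4 clip -50 12 y -16.7 -9.8 11.2 14.3 z [75.9 87.4 89.5] x -49.7 -45.1
top4 card -80 27 y -4.6 -0.1 0.4 8.2 z [ 60.4  96.4 104.6] x -79.8 -70.0
top4 card -70 12 y -3.8 -1.1 1.0 1.0 z [ 63.5  87.5 100.8] x -69.9 -66.1
w4 clip -80 345 y -21.0 -3.5 8.4 19.7 z [66.1 80.5 87.4] x -75.5 -70.1
w4 clip -70 102 y -20.0 -3.2 1.4 19.1 z [69.1 84.  87.6] x -69.9 -60.0
w4 clip -60 72 y -19.2 -10.5 8.1 17.0 z [80.  86.  87.4] x -59.9 -50.2
w4 clip -50 12 y -16.8 -9.9 8.1 14.9 z [85.8 86.6 87.3] x -50.0 -48.2
w4 card -70 304 y -3.3 -0.4 0.1 1.5 z [69.8 83.5 94.8] x -66.4 -63.4
scene4 clip -80 16 y -21.3 -2.1 99.0 -2.1 z [61.5 77.7 86.8] x -78.8 -70.3
scene4 clip -70 21 y -21.9 -0.9 0.9 4.4 z [65.3 77.5 87. ] x -69.1 -60.1
scene4 clip -60 18 y -19.1 -10.9 99.0 -10.9 z [63.3 77.6 86.4] x -58.8 -50.8
scene4 clip -50 12 y -17.9 -9.4 99.0 -9.4 z [66.  76.7 87.6] x -50.0 -45.6
scene4 card -90 5 y -1.2 -0.2 0.7 0.7 z [ 80.3  95.2 100.7] x -88.6 -80.3
scene4 card -70 9 y -3.2 -1.0 0.9 2.0 z [82.6 88.2 92.8] x -67.8 -61.9
```

View pics/m4.png

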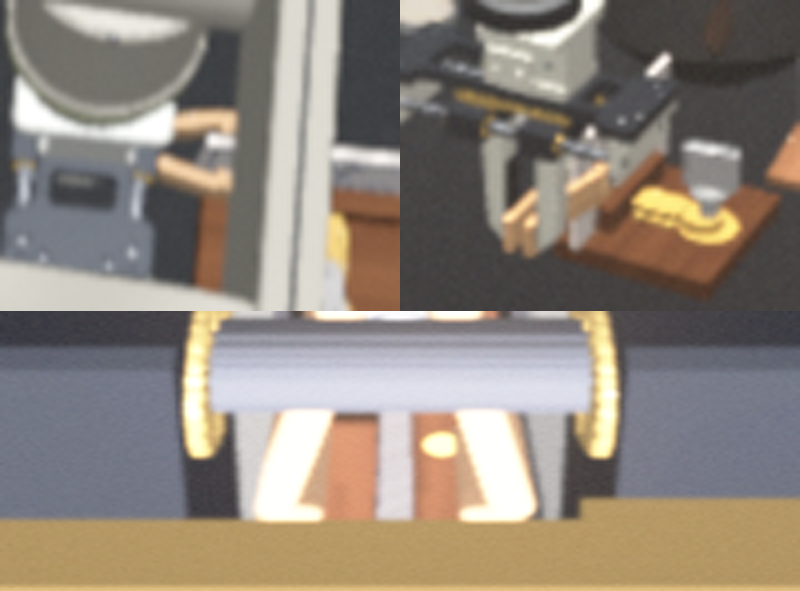

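```bash
python3 -c "
from rig import hand_in
print(hand_in())"
```

```text
the job is handed in; nothing more can be done
None
```

The job is handed in: the knob is turned clockwise to a firm stop. The clip is held squeezed open over the card's left edge, half-way up, with the card midway between the jaws and no contact measured; the stop was judged by torque (0.75 N m against about 0.12 for turning), and the top camera's rough reading came out about 2° short.

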